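Clear and hold the chisel chest's lid

ROBOT

A 6-joint arm with a two-finger parallel gripper is mounted at the origin on the work surface. World frame = base frame: x ahead of the robot, y to its left, z up, the work surface at z = 0. Lengths are in m, angles in rad, forces in N, time in s.
With the tool pointing down it reaches from about 0.375 to 0.9 m from the base axis. Payload 3.1 kg.
Tool frame: the origin (TCP) lies at the centre of the arm's flange, where the gripper is bolted on; the fingertips stand 182 mm ahead of it and the grasp point (between the pads) lies 164 mm ahead of it; z points along the fingers, y is the line along which they close (so a half turn about z gives the same grasp; the last joint's range is limited). The gripper opens to 87 mm and grips with 3 to 60 N. Pads are 19 mm wide; open, the fingers measure 117 mm over their backs; the gripper's body (75 mm by 190 mm) begins 51 mm behind the grasp point.
Start: joints at [1.159, 0.527, 1.433, -0, 1.181, -0.178], TCP at [0.144, 0.608, 0.405] pointing down, gripper open.
Joint ranges: [-3.08, 3.08], [-0.75, 2.2], [0.22, 2.44], [-1.43, 4.57], [0, 2.65], [-2.85, 2.85]. Speed limits (rad/s): [2.79, 2.79, 3.14, 3.14, 3.14, 3.14].

INTERFACE

Orientations are given as a unit quaternion [x, y, z, w].
In Python, from rig import * gives the robot as it stands.
- The arm moves only by the tool move_arm, never from a script. Its argument "commands" is a list that holds one entry, the list of rows, each a list of 6 numbers: the shift along the tool's x, y, z in units of 40 mm (1.0 is 40 mm), then the turn, a rotation vector about the tool's x, y, z in rad. A call has 1 to 12 rows; each row is the pose to reach, as a shift and turn from the pose commanded when the call began, along the tool's axes at that moment; what a row does not reach only later rows make up. A row lasts 1/8 s, in which the tool goes at most 62.5 mm and 10.7 degrees, less where a joint would pass 70% of its speed; a pose out of reach is approached as far as the arm can. A call with a gripper value outside its range is refused whole. "claw" is the closure, from -1 (fully open) to 1 (shut), so that 0 is half open, set as the call begins (left out, the last holds). The fingers move at their own pace and stop on an object; "squeeze" is the grip in N (left out, the last holds). Time passes only in rows, so rows that repeat a pose let the fingers close. It gives the time, the measured TCP pose, the force, the opening and the grip force at its end, in the units of the state.
- get_obs(): the state, without advancing time (a new reading comes with each control period).
- camera(name): name is "side" or "top" or "wrist"; returns a dict with "pixels" (420x560x3 uint8, blue, green, red), "range_z" (420x560 float32, m along the optical axis (not along the pixel's ray), 0 where there is no reading), "camera_matrix" (3x3 intrinsics, pixels), "extrinsics" (4x4, takes a point from world to camera coordinates). Camera axes: x right, y up, looking along -z (the intrinsics and any distortion apply to the point x, -y, -z); pixel columns grow to the right and rows downward; lengths in m; the calibration is good to about 2 mm. The wrist camera is an equidistant fisheye: a pixel r from the principal point sees the ray r / f radians off the axis. A picture is of the moment at which its call begins.
- hand_in(): hands the job in; it is judged then, once.
The state is a dict: "time": time; "q": joint angles; "joint_velocities": joint speeds; "joint_torque": joint torques, N m; "position": TCP position; "tool_rot": TCP orientation; "ft_force": force on the tool from outside, world axes, zero at the start; "moment": the same for the moment, N m; "grip_width": finger opening in m; "grip_force": force on a finger pad.
Only numpy, scipy, OpenCV 4.12 (cv2) and the standard library are available. Lean on these libraries where they do the work, as an engineer would, in place of code of your own. Each camera call takes 0.05 s, during which the arm holds its last target. There are 200 camera calls.

TASK

Take the freshly glued T-joint off the lid of the pine chest, gripping it gently (with no more than about 20 N: the glue is still soft), and set it down softly, flat on the middle of the green drying board. Then raise the chest's lid (it has a bar handle) and finish still holding it open at 60 degrees from closed (within 6 degrees), because it falls shut when let go. Leave the other tools and wood where they are.

Things in the scene. Friction and masses are not known exactly. Their poses are not given: they have to be found in the camera images.
- tee: T-joint glued from 28 mm square light pine battens, about 70 g, lying flat on the chest's lid. Origin: centre of the leg's underside, 16 mm from the crossbar, the place to grip across the leg (28 mm wide, 28 mm high). Its x axis points along the leg towards its free end (45 mm from the origin); the crossbar (110 mm long along y, 28 mm wide) spans x = -44 to -16 mm; z up.
- board: green drying board fixed to the bench, 180 x 180 mm, 12 mm thick; origin at the centre of its underside (its top is 12 mm higher), z up. It is to the left or the right of the chest.
- chest: open pine chest fixed to the bench, 220 mm (its x) by 300 mm (its y) by 110 mm high, closed by the lid; origin at the centre of its underside. Its x axis points from the handle side to the hinge side. The closed lid's top face is 120.5 mm above the bench.
- lid_handle (a point): grip point: middle of the dark steel bar handle on the lid, a round bar 11 mm thick, 111 mm long, parallel to the hinge (the chest's y axis), standing 35 mm off the lid's top face, 30 mm in from the lid's front edge; its two posts stand 42 mm either side of the middle. Its axes turn with the lid: z is the lid's outward normal. The round bar can turn between the fingers.
- lid_hinge (a point): middle of the hinge line, on the lid's underside at the far (chest +x) upper rim; the hinge runs along the chest's y axis. The handle's grip point is 190 mm from it along the closed lid towards -x and 45 mm above it.
- lid (a joint): opening angle of the pine lid (220 x 300 x 10 mm, about 0.35 kg): 0 closed, grows as the handle side rises, 1.047 = 60 degrees; free hinge, falls shut from there when let go.
- plane: bystander: blue hand plane, 165 x 52 x 70 mm, 0.9 kg; origin at the centre of its sole. Stands on the other side of the chest from the drying board.
- mallet: bystander: wooden mallet lying on the bench, 305 mm long, 60 mm high; origin underneath, on its handle near the head.
- chisel: bystander: chisel with yellow handle, 240 mm long, 26 mm high; origin underneath where blade and handle meet.
- glue: bystander: white glue bottle, 60 mm across, 170 mm tall; origin at the centre of its foot.
- offcut_a: bystander: loose pine offcut, 100 x 45 x 28 mm; origin at the centre of its underside.
- offcut_b: bystander: loose pine offcut, 110 x 60 x 22 mm; origin at the centre of its underside.
Things that resemble listed ones, but are neither listed nor needed, are in the scene too. What is shaped like the tee but red or yellow is not meant.

How it is judged:
By the outcome, as a careful person would: the job done as asked, in the order asked, and still so for the second after the job is handed in, while the arm keeps its last pose, push and grip.
It also fails if it takes over 72 s, if anything falls off the work surface, if the arm or the gripper's body presses on something with over 40 N, if the wrist force passes 120 N, or if a joint passes its speed limit or range.

## Working session

There is one attempt and no reset: what is moved stays moved. The work goes in short steps, Python scripts to look and compute and a tool call to move; the robot and the scene stay as the last step left them, time stands still between calls to the robot, and variables do not carry over. Pictures are saved under pics/ and viewed, at most 10 in all, crops included, and the job is handed in when it is done.

Besides the shell and the picture viewer there is one more tool, called after "Emit:" as name(argument=value, ...), one argument or row to a line, values as JSON. move_arm: Moves the arm, as the interface text tells. Its arguments: {"type":"object","properties":{"commands":{"type":"array","items":{"type":"array","items":{"type":"array","items":{"type":"number"}}}},"claw":{"type":"number"},"squeeze":{"type":"number"}},"required":["commands"]}

```bash
mkdir -p pics; ls; python3 - <<'E'
from rig import *
import cv2,numpy as np
for n in ("top","side"):
    c=camera(n); cv2.imwrite(f"pics/{n}1.png",c["pixels"]); np.savez(f"{n}1.npz",**c)
    print(n,c["camera_matrix"].tolist(),np.round(c["extrinsics"],4).tolist(),[k for k in c])
o=get_obs(); print({k:np.round(v,3).tolist() for k,v in o.items()})
E
```

```text
pics
top [[433.40247135407253, 0.0, 279.93081006972847], [0.0, 433.40247135407253, 210.57806889015916], [0.0, 0.0, 1.0]] [[0.0074, -1.0, -0.0028, 0.004], [0.9943, 0.0071, 0.1067, -0.543], [-0.1067, -0.0036, 0.9943, -1.2882], [0.0, 0.0, 0.0, 1.0]] ['pixels', 'range_z', 'camera_matrix', 'extrinsics']
side [[491.63056513715634, 0.0, 283.8532333998387], [0.0, 491.63056513715634, 216.08561039225089], [0.0, 0.0, 1.0]] [[0.9053, -0.4248, 0.0043, -0.502], [0.2413, 0.5223, 0.8179, -0.2293], [-0.3497, -0.7394, 0.5753, -1.3343], [0.0, 0.0, 0.0, 1.0]] ['pixels', 'range_z', 'camera_matrix', 'extrinsics']
{'time': 0.1, 'q': [1.16, 0.528, 1.434, -0.0, 1.181, -0.178], 'joint_velocities': [-0.0, -0.004, -0.003, -0.001, 0.002, -0.001], 'joint_torque': [-0.0, -44.099, -17.715, 0.063, 0.053, -0.0], 'position': [0.144, 0.608, 0.404], 'tool_rot': [0.116, 0.993, -0.001, -0.0], 'ft_force': [0.063, -0.087, -0.702], 'moment': [-0.005, 0.046, 0.008], 'grip_force': 0.0, 'grip_width': 0.087}
```

View pics/top1.png

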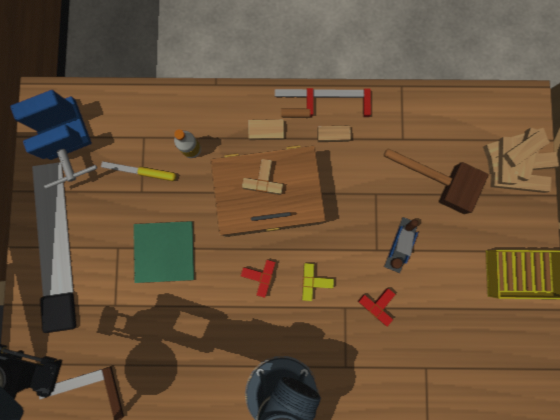

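View pics/side1.png

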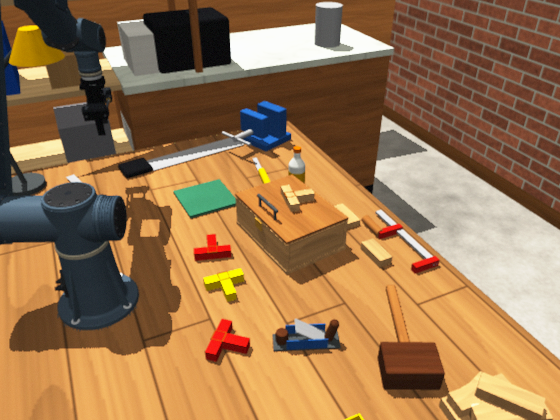

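The top picture shows candidates for the tee: pine T on the lid (263,178); red Ts (262,277) and (380,306); yellow T (316,282). The pine one on the lid is the match. The handle is at (273,216), the board centre at (164,252), the plane at (403,245). The side view agrees. Next I'll check the choice in a close crop.

```bash
cat > h.py <<'E'
import numpy as np
def w(c,u,v,z=None):
    "pixel -> world, by depth or on plane z"
    K,E=c["camera_matrix"],c["extrinsics"]; R,t=E[:3,:3],E[:3,3]
    d=np.array([(u-K[0,2])/K[0,0],-(v-K[1,2])/K[1,1],-1.]); o=-R.T@t; D=R.T@d
    s=float(c["range_z"][int(round(v)),int(round(u))]) if z is None else (z-o[2])/D[2]
    return o+s*D
E
python3 - <<'E'
import cv2,numpy as np
from h import *
c=np.load("top1.npz"); p=c["pixels"][135:245,200:340]
cv2.imwrite("pics/crop1.png",cv2.resize(p,None,fx=5.4,fy=5.4,interpolation=cv2.INTER_CUBIC))
for n,u,v in [("teeleg",265,165),("bar",263,185),("handle",273,216),("board",164,252),("lid",300,190),("lid",225,190)]: print(n,w(c,u,v).round(4))
E
```

```text
teeleg [0.658  0.0502 0.1483]
bar [0.6011 0.0551 0.1497]
handle [0.5135 0.0263 0.1639]
board [0.4152 0.3604 0.0132]
lid [ 0.5927 -0.049   0.1182]
lid [0.5906 0.164  0.1226]
```

View pics/crop1.png

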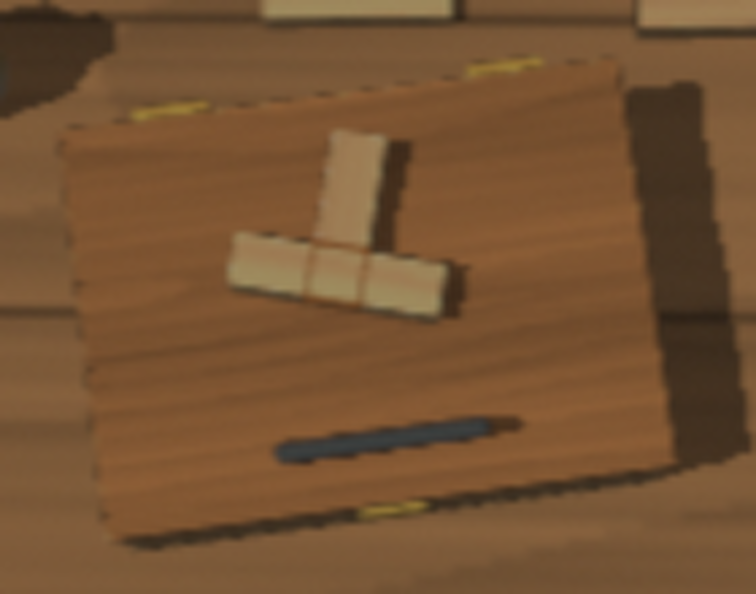

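The crop shows the unpainted pine T: leg free end corners at crop (333,131) and (387,137), leg pointing away from the robot, crossbar (233,233) to (450,263). The handle bar runs (278,452) to (490,427), and the lid corners are (66,130), (617,62), (672,465), (122,540).

```bash
python3 - <<'E'
import cv2,numpy as np
from h import *
c=np.load("top1.npz")
f=lambda U,V,z: w(c,200+(U+.5)/5.4-.5,135+(V+.5)/5.4-.5,z)
T=[f(*p,.1485) for p in [(333,131),(387,137),(370,248),(314,243)]]
B=[f(*p,.1485) for p in [(233,233),(450,263)]]
e=(T[0]+T[1])/2; b=(T[2]+T[3])/2; d=B[1]-B[0]
print("leg",e.round(4),b.round(4),np.linalg.norm(e-b),"ang",np.degrees(np.arctan2(*(e-b)[[1,0]])),"cross ang",np.degrees(np.arctan2(d[0],-d[1])),np.linalg.norm(d))
L=[f(*p,.1205) for p in [(66,130),(617,62),(672,465),(122,540)]]
for q in L: print(q.round(4))
hs=(L[0]+L[1])/2; fs=(L[2]+L[3])/2
print("lid centre",sum(L)/4,"sizes",np.linalg.norm(L[0]-L[1]),np.linalg.norm(hs-fs))
for dd in (hs-fs, L[0]-L[1], L[3]-L[2]): print(np.degrees(np.arctan2(dd[1],dd[0])))
H=[f(278,452,.158),f(490,427,.158)]; d=H[0]-H[1]; print("handle",sum(H)/2,np.linalg.norm(d),np.degrees(np.arctan2(d[1],d[0])))
hsv=cv2.cvtColor(c["pixels"],cv2.COLOR_BGR2HSV); m=cv2.inRange(hsv,(65,80,30),(90,255,255))
ct=max(cv2.findContours(m,0,2)[0],key=cv2.contourArea); r=cv2.boxPoints(cv2.minAreaRect(ct)); P=np.array([w(c,u,v,.012) for u,v in r]); print("board",P.mean(0),P.round(3).tolist())
# side cross-check of board
s=np.load("side1.npz"); print("side handle",w(s,268,206).round(4))
hsv=cv2.cvtColor(s["pixels"],cv2.COLOR_BGR2HSV); m=cv2.inRange(hsv,(65,80,30),(90,255,255)); ct=max(cv2.findContours(m,0,2)[0],key=cv2.contourArea).reshape(-1,2)
P=np.array([w(s,u,v,.012) for u,v in cv2.approxPolyDP(ct,6,True).reshape(-1,2)]);print(P.round(3).tolist())
E
```

```text
leg [0.6739 0.0469 0.1485] [0.6153 0.0555 0.1485] 0.05923801693724675 ang -8.394124000733505 cross ang -7.572605518663188 0.11301658236011261
[0.6814 0.2039 0.1205]
[ 0.7202 -0.0884  0.1205]
[ 0.5053 -0.1169  0.1205]
[0.4641 0.1695 0.1205]
lid centre [0.59274209 0.04203229 0.1205    ] sizes 0.29488010037459056 0.2183278376107689
8.286398517748705
97.56611135503064
98.19184067045005
handle [0.51408676 0.03263611 0.158     ] 0.10815918492855243 97.16553444851084
board [0.41644791 0.36279744 0.012     ] [[0.503, 0.458, 0.012], [0.509, 0.279, 0.012], [0.33, 0.269, 0.012], [0.324, 0.445, 0.012]]
side handle [0.5109 0.0177 0.1544]
[[0.505, 0.309, 0.012], [0.498, 0.448, 0.012], [0.326, 0.443, 0.012], [0.334, 0.267, 0.012]]
```

```bash
cat >> h.py <<'E'
from scipy.spatial.transform import Rotation as Ro
def rot(psi,tilt=0):
    "tool down, closing axis at yaw psi deg, then tilted by tilt deg about own x"
    a=np.radians(psi); y=np.array([np.cos(a),np.sin(a),0]); z=np.array([0,0,-1.])
    return Ro.from_matrix(np.c_[np.cross(y,z),y,z])*Ro.from_euler("x",tilt,degrees=True)
def row(p0,R0,g,R):
    "row to bring the grasp point to g with orientation R"
    t=np.array(g)-R.apply([0,0,.164])
    return np.round(np.r_[R0.inv().apply(t-p0)/.04,(R0.inv()*R).as_rotvec()],3).tolist()
def now(o): return np.array(o["position"]),Ro.from_quat(o["tool_rot"])
E
python3 - <<'E'
from rig import *
from h import *
o=get_obs(); p,R=now(o)
print(row(p,R,[.630,.053,.20],rot(82)))
E
```

```text
[-15.022, -10.693, 1.012, -0.002, -0.0, -0.093]
```

Emit:
move_arm(
  commands=[
    [[-1.2,-0.85,0,0,0,0],[-2.4,-1.7,0,0,0,0],[-3.7,-2.6,0.1,0,0,-0.02],[-5,-3.5,0.2,0,0,-0.04],[-6.3,-4.4,0.3,0,0,-0.06],[-7.6,-5.4,0.4,0,0,-0.08],[-9,-6.4,0.5,0,0,-0.093],[-10.4,-7.4,0.7,0,0,-0.093],[-11.8,-8.4,0.8,0,0,-0.093],[-13.2,-9.4,0.9,0,0,-0.093],[-14.4,-10.3,1,0,0,-0.093],[-15.02,-10.69,1.01,0,0,-0.093]],
  ],
  claw=-0.2,
  squeeze=10,
)

```text
time: 1.6
position: [0.6311, 0.0515, 0.3636]
tool_rot: [0.07, 0.998, 0.0, -0.001]
ft_force: [0.5, -1.0, -0.1]
grip_width: 0.0519
grip_force: 0.0
```

```bash
python3 - <<'E'
from rig import *
import cv2,numpy as np
c=camera("wrist"); cv2.imwrite("pics/w1.png",c["pixels"]); np.savez("w1.npz",**c)
print(c["camera_matrix"].tolist(),np.round(c["extrinsics"],4).tolist()); o=get_obs();print(o["position"],o["tool_rot"])
E
```

```text
[[325.19226210127806, 0.0, 274.756766925806], [0.0, 325.19226210127806, 201.74715661060094], [0.0, 0.0, 1.0]] [[0.14, 0.9901, 0.0002, -0.1389], [-0.9526, 0.1348, -0.2726, 0.6158], [-0.27, 0.0379, 0.9621, -0.1822], [0.0, 0.0, 0.0, 1.0]]
[0.63613166 0.04575851 0.36379985] [ 0.07202263  0.99739206 -0.00223209  0.00410275]
```

View pics/w1.png

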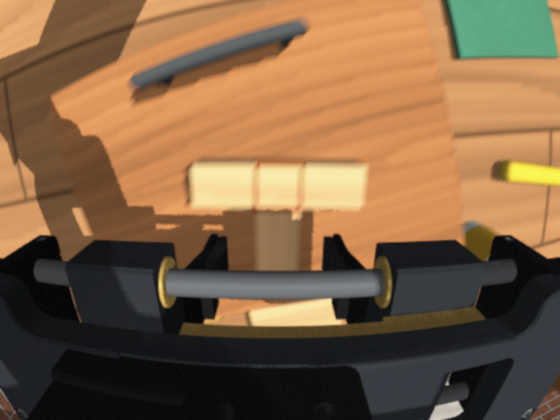

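The wrist picture shows the tee's crossbar from (190,162) to (366,208), almost level. The leg is centred at u≈279, between the finger pads (222 and 328).

```bash
cat >> h.py <<'E'
def fe(c,u,v,z):
    K,E=c["camera_matrix"],c["extrinsics"]; R,t=E[:3,:3],E[:3,3]
    a=np.array([u-K[0,2],v-K[1,2]])/K[0,0]; th=np.linalg.norm(a); a=a/th*np.sin(th)
    D=R.T@np.array([a[0],-a[1],-np.cos(th)]); o=-R.T@t
    return o+(z-o[2])/D[2]*D
E
python3 - <<'E'
from rig import *
from h import *
c=np.load("w1.npz")
for q in [(192,162,.1485),(364,164,.1485),(258,162,.1485),(302,162,.1485),(190,209,.1485),(365,208,.1485),(256,209,.1485),(302,208,.1485),(136,82,.158),(305,28,.158)]: print(q,fe(c,*q).round(4))
import time
o=get_obs(); p,R=now(o); print(p,R.as_quat().round(4))
print(row(p,R,[.630,.053,.16],rot(82)))
E
```

```text
(192, 162, 0.1485) [0.5791 0.0067 0.1485]
(364, 164, 0.1485) [0.5952 0.112  0.1485]
(258, 162, 0.1485) [0.5854 0.0472 0.1485]
(302, 162, 0.1485) [0.5891 0.0736 0.1485]
(190, 209, 0.1485) [ 0.6087 -0.0007  0.1485]
(365, 208, 0.1485) [0.6238 0.1106 0.1485]
(256, 209, 0.1485) [0.6146 0.0414 0.1485]
(302, 208, 0.1485) [0.618  0.0701 0.1485]
(136, 82, 0.158) [ 0.5241 -0.0172  0.158 ]
(305, 28, 0.158) [0.5106 0.0852 0.158 ]
[0.63613166 0.04575851 0.36379985] [ 0.072   0.9974 -0.0022  0.0041]
[0.186, 0.161, 0.993, -0.004, 0.008, -0.005]
```

Emit:
move_arm(
  commands=[
    [[0,0,0,0,0,0],[0,0,0,0,0,0],[-0.02,0,0.3,0,0,0],[-0.02,0,0.7,0,0,0],[-0.02,0,1.0,0,0,0],[-0.02,0,1.0,0,0,0],[-0.02,0,1.0,0,0,0],[-0.02,0,1.0,0,0,0]],
  ],
)

```text
time: 2.65
position: [0.6312, 0.0533, 0.3249]
tool_rot: [0.07, 0.998, -0.0, 0.001]
ft_force: [-0.9, 0.2, 0.2]
grip_width: 0.0524
grip_force: 0.0
```

Emit:
move_arm(
  commands=[
    [[0,0,0.2,0,0,0],[0,0,0.4,0,0,0],[0,0,0.47,0,0,0],[0,0,0.47,0,0,0],[0,0,0.47,0,0,0]],
  ],
)

```text
time: 3.28
position: [0.631, 0.0533, 0.3057]
tool_rot: [0.07, 0.998, 0.0, 0.0]
ft_force: [0.2, -0.4, 0.2]
grip_width: 0.0525
grip_force: 0.0
```

Emit:
move_arm(
  commands=[
    [[0,0,0,0,0,0],[0,0,0,0,0,0],[0,0,0,0,0,0],[0,0,0,0,0,0],[0,0,0,0,0,0],[0,0,0,0,0,0]],
  ],
  claw=0.5,
  squeeze=10,
)

```text
time: 4.03
position: [0.6309, 0.0534, 0.3057]
tool_rot: [0.07, 0.998, 0.0, 0.0]
ft_force: [-0.5, 0.1, 0.8]
grip_width: 0.0282
grip_force: 10.0
```

Emit:
move_arm(
  commands=[
    [[0,0,-0.2,0,0,0],[0,0,-0.6,0,0,0],[0,0,-1.1,0,0,0],[0,0,-1.6,0,0,0],[0,0,-2,0,0,0],[0,0,-2,0,0,0]],
  ],
)

```text
time: 4.78
position: [0.6313, 0.0533, 0.3877]
tool_rot: [0.07, 0.998, -0.0, 0.002]
ft_force: [-1.0, -0.3, -1.2]
grip_width: 0.0278
grip_force: 10.0
```

Emit:
move_arm(
  commands=[
    [[0.2,0.2,0,0,0,0],[0.6,0.65,0,0,0,0],[1.2,1.3,0,0,0,0],[1.9,2.05,0,0,0,0],[2.6,2.8,0,0,0,0],[3.3,3.55,0,0,0,0],[4,4.3,0,0,0,0],[4.7,5.05,0,0,0,0],[5.4,5.8,0,0,0,0],[5.9,6.35,0,0,0,0],[6.25,6.7,0,0,0,0],[6.4,6.875,0,0,0,0]],
  ],
)

```text
time: 6.28
position: [0.4143, 0.3622, 0.3852]
tool_rot: [0.069, 0.998, -0.0, -0.0]
ft_force: [0.2, -0.6, -0.7]
grip_width: 0.0282
grip_force: 10.0
```

Emit:
move_arm(
  commands=[
    [[0,0,0,0,0,0],[0,0,0,0,0,0],[0,0,0,0,0,0],[0,0,0,0,0,0]],
  ],
)

```text
time: 6.78
position: [0.4162, 0.3608, 0.3855]
tool_rot: [0.07, 0.998, -0.0, 0.0]
ft_force: [-0.7, 0.5, -0.1]
grip_width: 0.0277
grip_force: 10.0
```

```bash
python3 - <<'E'
from rig import *
import cv2,numpy as np
c=camera("wrist"); cv2.imwrite("pics/w2.png",c["pixels"]); np.savez("w2.npz",**c)
o=get_obs();print(o["position"],o["tool_rot"],o["grip_width"],o["grip_force"],o["ft_force"],o["q"])
E
```

```text
[0.41608197 0.36093298 0.38552932] [ 7.03036327e-02  9.97525638e-01 -2.24523661e-05  3.22691248e-06] 0.027945549552930837 9.999890613835305 [-0.30980908  0.15952774 -0.56976603] [ 5.11641723e-01  4.52263544e-01  1.64081342e+00 -4.73747875e-05
  1.04853499e+00 -9.18407619e-01]
```

View pics/w2.png

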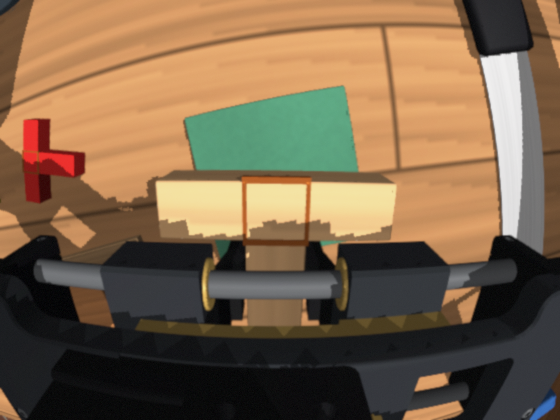

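The tee hangs straight in the grip. The board's near corners are at (187,120) and (345,86), and the board lies underneath.

```bash
python3 - <<'E'
from h import *
c=np.load("w2.npz")
a=fe(c,187,120,.012);b=fe(c,345,86,.012);d=b-a;n=np.array([-d[1],d[0],0])/np.linalg.norm(d)
print(a.round(4),b.round(4),np.linalg.norm(d),((a+b)/2-.09*n).round(4),((a+b)/2+.09*n).round(4))
E
```

```text
[0.3354 0.2742 0.012 ] [0.3232 0.4503 0.012 ] 0.1764583101031723 [0.4191 0.3685 0.012 ] [0.2395 0.3561 0.012 ]
```

Emit:
move_arm(
  commands=[
    [[0,0,0.3,0,0,0],[0,0,0.8,0,0,0],[0,0,1.4,0,0,0],[0,0,2,0,0,0],[0,0,2.6,0,0,0],[0,0,3.2,0,0,0],[0,0,3.7,0,0,0],[0,0,4.1,0,0,0],[0,0,4.4,0,0,0],[0,0,4.5,0,0,0],[0,0,4.5,0,0,0],[0,0,4.5,0,0,0]],
  ],
)

```text
time: 8.32
position: [0.4159, 0.3615, 0.2062]
tool_rot: [0.07, 0.998, 0.0, 0.001]
ft_force: [0.5, 1.0, -0.7]
grip_width: 0.0282
grip_force: 10.0
```

Emit:
move_arm(
  commands=[
    [[-0.01,0.07,0.05,0,0,0],[-0.01,0.07,0.1,0,0,0],[-0.01,0.07,0.14,0,0,0],[-0.01,0.07,0.17,0,0,0],[-0.01,0.07,0.17,0,0,0],[-0.01,0.07,0.17,0,0,0]],
  ],
)

```text
time: 9.07
position: [0.4165, 0.364, 0.1987]
tool_rot: [0.07, 0.998, -0.0, -0.0]
ft_force: [-1.3, 0.7, -0.2]
grip_width: 0.0281
grip_force: 10.0
```

Emit:
move_arm(
  commands=[
    [[0,0,0.01,0,0,0],[0,0,0.02,0,0,0],[0,0,0.03,0,0,0],[0,0,0.03,0,0,0],[0,0,0.03,0,0,0]],
  ],
)

```text
time: 9.7
position: [0.4165, 0.3641, 0.1976]
tool_rot: [0.07, 0.998, 0.0, 0.0]
ft_force: [0.3, -0.0, -0.9]
grip_width: 0.0277
grip_force: 10.0
```

Emit:
move_arm(
  commands=[
    [[0,0,0.01,0,0,0],[0,0,0.02,0,0,0],[0,0,0.02,0,0,0],[0,0,0.02,0,0,0]],
  ],
)

```text
time: 10.2
position: [0.4165, 0.3641, 0.1971]
tool_rot: [0.07, 0.998, 0.0, 0.0]
ft_force: [-0.7, -0.1, 5.0]
grip_width: 0.0279
grip_force: 10.0
```

Emit:
move_arm(
  commands=[
    [[0,0,0.01,0,0,0],[0,0,0.02,0,0,0],[0,0,0.02,0,0,0],[0,0,0.02,0,0,0]],
  ],
)

```text
time: 10.7
position: [0.4165, 0.364, 0.1971]
tool_rot: [0.07, 0.998, 0.0, 0.0]
ft_force: [-1.2, -0.8, 10.6]
grip_width: 0.0278
grip_force: 10.0
```

Emit:
move_arm(
  commands=[
    [[0,0,-0.02,0,0,0],[0,0,-0.03,0,0,0],[0,0,-0.03,0,0,0]],
  ],
)

```text
time: 11.08
position: [0.4165, 0.3641, 0.1971]
tool_rot: [0.07, 0.998, 0.0, 0.0]
ft_force: [-1.1, -1.1, 3.3]
grip_width: 0.028
grip_force: 10.0
```

Emit:
move_arm(
  commands=[
    [[0,0,0,0,0,0],[0,0,0,0,0,0],[0,0,0,0,0,0],[0,0,0,0,0,0]],
  ],
  claw=-0.1,
)

```text
time: 11.58
position: [0.4165, 0.3641, 0.197]
tool_rot: [0.07, 0.998, -0.0, -0.0]
ft_force: [0.5, -0.1, 0.0]
grip_width: 0.0475
grip_force: 0.0
```

Emit:
move_arm(
  commands=[
    [[0,0,-0.2,0,0,0],[0,0,-0.6,0,0,0],[0,0,-1.2,0,0,0],[0,0,-2,0,0,0],[0,0,-3,0,0,0],[0,0,-4,0,0,0],[0,0,-4.8,0,0,0],[0,0,-5,0,0,0],[0,0,-5,0,0,0],[0,0,-5,0,0,0]],
  ],
)

```text
time: 12.82
position: [0.416, 0.3637, 0.3958]
tool_rot: [0.07, 0.998, -0.001, -0.001]
ft_force: [-0.8, -0.9, 0.0]
grip_width: 0.0476
grip_force: 0.0
```

```bash
python3 - <<'E'
from rig import *
import cv2,numpy as np
from h import *
c=camera("wrist"); cv2.imwrite("pics/w3.png",c["pixels"]); np.savez("w3.npz",**c)
o=get_obs();p,R=now(o); print(p,R.as_quat().round(4),o["grip_width"])
print(row(p,R,[.514,.032,.235],rot(8)))
E
```

```text
[0.41611288 0.36377418 0.39564287] [ 6.990e-02  9.976e-01 -9.000e-04 -1.400e-03] 0.04788540990708829
[-3.579, -7.872, -0.077, -0.003, -0.001, 1.291]
```

View pics/w3.png

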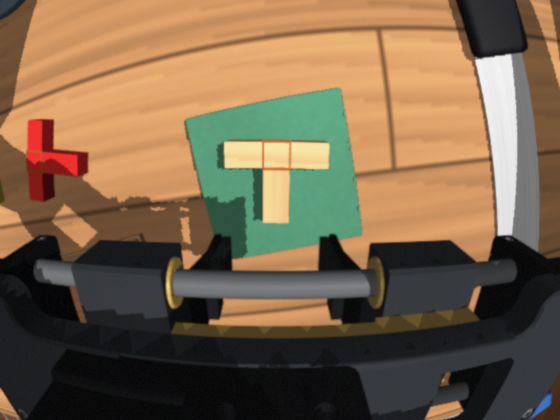

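The tee lies flat in the middle of the board. Its crossbar runs (224,142)–(328,168), and the board corners are about (187,120), (340,88), (361,235) and (248,258). Next is the handle.

Emit:
move_arm(
  commands=[
    [[-0.3,-0.6,0,0,0,0.1],[-0.6,-1.3,0,0,0,0.2],[-0.9,-2,0,0,0,0.35],[-1.3,-2.8,0,0,0,0.5],[-1.7,-3.7,0,0,0,0.65],[-2.1,-4.6,0,0,0,0.8],[-2.5,-5.5,0,0,0,0.95],[-2.9,-6.4,0,0,0,1.1],[-3.2,-7.1,0,0,0,1.2],[-3.45,-7.6,0,0,0,1.26],[-3.58,-7.87,0,0,0,1.29],[-3.58,-7.87,0,0,0,1.29]],
  ],
  claw=-0.5,
)

```text
time: 14.38
position: [0.5145, 0.032, 0.3964]
tool_rot: [0.656, 0.755, -0.0, -0.001]
ft_force: [-0.2, 0.6, 0.1]
grip_width: 0.0651
grip_force: 0.0
```

Emit:
move_arm(
  commands=[
    [[0,0,0,0,0,0],[0,0,0,0,0,0],[0,0,0,0,0,0]],
  ],
)

```text
time: 14.75
position: [0.5142, 0.033, 0.3972]
tool_rot: [0.655, 0.756, 0.0, -0.0]
ft_force: [-0.3, -0.5, -0.4]
grip_width: 0.0651
grip_force: 0.0
```

```bash
python3 - <<'E'
from rig import *
import cv2,numpy as np
from h import *
c=camera("wrist"); cv2.imwrite("pics/w4.png",c["pixels"]); np.savez("w4.npz",**c)
o=get_obs();p,R=now(o); print(p,R.as_quat().round(4),o["grip_width"],o["q"])
print(row(p,R,[.514,.032,.1555],rot(8)))
E
```

```text
[0.5142701  0.03288058 0.39722916] [0.6552 0.7555 0.     0.    ] 0.06544531047108319 [-1.53258307e-01  3.90695941e-01  1.71344567e+00  2.98890144e-05
  1.03739662e+00 -2.95207415e-01]
[-0.021, -0.01, 1.943, 0.0, -0.0, 0.002]
```

View pics/w4.png

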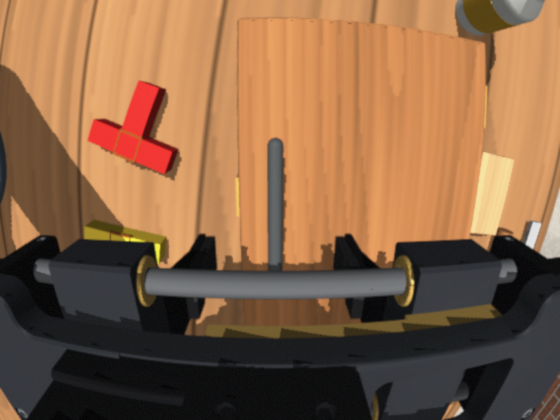

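The bar lies at u≈275, end at (276,142), centred between the pads (203 and 348). Going down to grip it.

Emit:
move_arm(
  commands=[
    [[0,0,0.2,0,0,0],[-0.02,0,0.5,0,0,0],[-0.02,0,0.9,0,0,0],[-0.02,0,1.3,0,0,0],[-0.02,0,1.6,0,0,0],[-0.02,0,1.8,0,0,0],[-0.02,0,1.94,0,0,0],[-0.02,0,1.94,0,0,0],[-0.02,0,1.94,0,0,0]],
  ],
)

```text
time: 15.92
position: [0.5147, 0.0316, 0.3199]
tool_rot: [0.656, 0.755, 0.0, 0.0]
ft_force: [-0.9, 0.3, -0.2]
grip_width: 0.065
grip_force: 0.0
```

Emit:
move_arm(
  commands=[
    [[0,0,0,0,0,0],[0,0,0,0,0,0],[0,0,0,0,0,0],[0,0,0,0,0,0],[0,0,0,0,0,0],[0,0,0,0,0,0],[0,0,0,0,0,0],[0,0,0,0,0,0]],
  ],
  claw=1,
  squeeze=20,
)

```text
time: 16.92
position: [0.5145, 0.0316, 0.3195]
tool_rot: [0.656, 0.755, -0.0, -0.0]
ft_force: [-0.0, -0.1, -0.1]
grip_width: 0.0098
grip_force: 20.0
```

```bash
python3 - <<'E'
from rig import *
from h import *
o=get_obs();p,R=now(o); print(p,R.as_quat().round(4),o["grip_width"],o["grip_force"],o["ft_force"],o["q"])
g=p+R.apply([0,0,.164]); print(g)
ex=rot(8).apply([0,1,0]); hinge=g+.190*ex-np.array([0,0,.045]) # radius from handle itself
for th in range(5,61,5):
    a=np.radians(th+np.degrees(np.arctan2(45,190))); r=np.hypot(.19,.045)
    t=hinge-r*np.cos(a)*ex+np.array([0,0,r*np.sin(a)])
    print(th,row(p,R,t,R*Ro.from_euler("x",th*.3,degrees=True)))
E
```

```text
[0.51452801 0.03157167 0.31951949] [ 0.6555  0.7552 -0.     -0.    ] 0.00978939896701681 19.99996840953827 [-0.03662639 -0.1242599  -0.13505491] [-1.55741450e-01  5.07884137e-01  1.78811705e+00 -7.21028913e-06
  8.45681703e-01 -2.96723577e-01]
[0.51451325 0.03157309 0.15551949]
5 [-0.0, 0.223, -0.408, 0.026, 0.0, 0.0]
10 [-0.0, 0.482, -0.802, 0.052, 0.0, 0.0]
15 [-0.001, 0.775, -1.178, 0.079, 0.0, 0.0]
20 [-0.001, 1.1, -1.534, 0.105, 0.0, -0.0]
25 [-0.001, 1.455, -1.867, 0.131, -0.0, -0.0]
30 [-0.002, 1.84, -2.174, 0.157, 0.0, -0.0]
35 [-0.002, 2.251, -2.453, 0.183, 0.0, -0.0]
40 [-0.002, 2.687, -2.701, 0.209, 0.0, 0.0]
45 [-0.003, 3.144, -2.916, 0.236, 0.0, 0.0]
50 [-0.003, 3.619, -3.097, 0.262, 0.0, 0.0]
55 [-0.004, 4.111, -3.243, 0.288, -0.0, 0.0]
60 [-0.004, 4.616, -3.351, 0.314, 0.0, -0.0]
```

Emit:
move_arm(
  commands=[
    [[0,0.1,-0.2,0.013,0,0],[0,0.22,-0.41,0.026,0,0],[0,0.35,-0.6,0.04,0,0],[0,0.48,-0.8,0.052,0,0],[0,0.63,-1,0.065,0,0],[0,0.775,-1.18,0.079,0,0],[0,0.775,-1.18,0.079,0,0],[0,0.775,-1.18,0.079,0,0]],
  ],
)

```text
time: 17.92
position: [0.5448, 0.0358, 0.3662]
tool_rot: [0.655, 0.755, -0.03, -0.026]
ft_force: [-0.1, -1.2, -2.2]
grip_width: 0.0105
grip_force: 20.0
```

```bash
python3 - <<'E'
from rig import *
from h import *
o=get_obs();p,R=now(o); print(p,R.as_quat().round(4),o["grip_width"],o["grip_force"],o["ft_force"],o["moment"],o["q"])
print((p+R.apply([0,0,.164])).round(4))
R0=rot(8); ex=R0.apply([0,1,0]); g=np.array([.5145,.0316,.1555]); hinge=g+.190*ex-np.array([0,0,.045])
def P(th):
    a=np.radians(th)+np.arctan2(45,190); r=np.hypot(.19,.045)
    return hinge-r*np.cos(a)*ex+np.array([0,0,r*np.sin(a)]), R0*Ro.from_euler("x",th*.3,degrees=True)
t,Rc=P(15); pc=t-Rc.apply([0,0,.164]); print(pc)
for th in [17.5]+list(range(20,61,5)): print(th,row(pc,Rc,*P(th)))
c=camera("side"); import cv2; cv2.imwrite("pics/s2.png",c["pixels"]); 
E
```

```text
[0.54482039 0.03584615 0.36616971] [ 0.655   0.7546 -0.0302 -0.0262] 0.010455809501747916 20.00021517276764 [-0.10359771 -1.18222586 -2.23468924] [-0.21331117  0.10644258 -0.00761627] [-0.13401961  0.48490588  1.6482514  -0.02455537  1.08554419 -0.26280368]
[0.5318 0.034  0.2027]
[0.54518667 0.03591273 0.36663672]
17.5 [0.0, 0.144, -0.193, 0.013, 0.0, 0.0]
20 [0.0, 0.296, -0.38, 0.026, 0.0, 0.0]
25 [-0.0, 0.625, -0.74, 0.052, 0.0, 0.0]
30 [-0.0, 0.984, -1.076, 0.079, 0.0, 0.0]
35 [-0.0, 1.372, -1.386, 0.105, 0.0, 0.0]
40 [-0.0, 1.787, -1.667, 0.131, 0.0, 0.0]
45 [-0.0, 2.226, -1.918, 0.157, 0.0, 0.0]
50 [-0.0, 2.686, -2.136, 0.183, 0.0, 0.0]
55 [-0.0, 3.165, -2.319, 0.209, 0.0, 0.0]
60 [-0.0, 3.659, -2.467, 0.236, 0.0, 0.0]
```

View pics/s2.png

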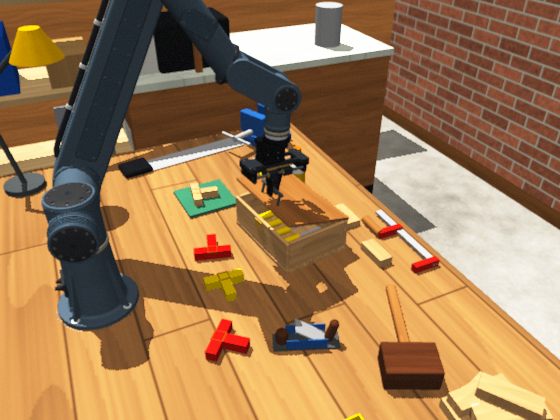

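The lid is rising with the grip (front edge near (270,205)), the tee is still on the board, and the force is small. Continuing the arc.

Emit:
move_arm(
  commands=[
    [[0,0.14,-0.19,0.013,0,0],[0,0.3,-0.38,0.026,0,0],[0,0.46,-0.56,0.039,0,0],[0,0.625,-0.74,0.052,0,0],[0,0.8,-0.91,0.065,0,0],[0,0.985,-1.075,0.079,0,0],[0,1.175,-1.235,0.092,0,0],[0,1.37,-1.385,0.105,0,0],[0,1.575,-1.53,0.118,0,0],[0,1.785,-1.665,0.131,0,0],[0,1.785,-1.665,0.131,0,0]],
  ],
)

```text
time: 19.35
position: [0.6208, 0.0467, 0.4289]
tool_rot: [0.652, 0.751, -0.08, -0.069]
ft_force: [-5.5, -0.9, 4.6]
grip_width: 0.0103
grip_force: 20.0
```

```bash
cat > lid.py <<'E'
from rig import *
from h import *
o=get_obs();p,R=now(o); print(p,o["grip_width"],o["grip_force"],o["ft_force"],o["moment"],o["q"])
R0=rot(8); ex=R0.apply([0,1,0]); g=np.array([.5145,.0316,.1555]); hinge=g+.190*ex-np.array([0,0,.045])
def P(th):
    a=np.radians(th)+np.arctan2(45,190); r=np.hypot(.19,.045)
    return hinge-r*np.cos(a)*ex+np.array([0,0,r*np.sin(a)]), R0*Ro.from_euler("x",th*.3,degrees=True)
h=p+R.apply([0,0,.164])-hinge
print("angle by grasp",np.degrees(np.arctan2(h[2],-h@ex)-np.arctan2(45,190)),"radius",np.hypot(h[2],h@ex))
t,Rc=P(40); pc=t-Rc.apply([0,0,.164]); print(pc)
for th in (42.5,45,47.5,50,52.5,55,57.5,60): print(th,row(pc,Rc,*P(th)))
E
python3 lid.py
```

```text
[0.62082819 0.04670492 0.42887946] 0.010316221463364528 20.000959038734436 [-5.50659235 -0.85968005  4.62528784] [-0.38838595  1.18048787  0.02282076] [-0.09420502  0.53874015  1.34617807 -0.04982316  1.4635617  -0.22486065]
angle by grasp 40.12132400953692 radius 0.19677617061580024
[0.62092858 0.04655756 0.42751785]
42.5 [0.0, 0.198, -0.156, 0.013, -0.0, -0.0]
45 [-0.0, 0.402, -0.306, 0.026, -0.0, -0.0]
47.5 [0.0, 0.613, -0.448, 0.039, -0.0, -0.0]
50 [-0.0, 0.83, -0.582, 0.052, -0.0, 0.0]
52.5 [-0.0, 1.053, -0.708, 0.065, -0.0, -0.0]
55 [0.0, 1.281, -0.826, 0.079, -0.0, 0.0]
57.5 [0.0, 1.514, -0.936, 0.092, -0.0, 0.0]
60 [-0.0, 1.752, -1.037, 0.105, 0.0, 0.0]
```

Emit:
move_arm(
  commands=[
    [[0,0.2,-0.155,0.013,0,0],[0,0.4,-0.305,0.026,0,0],[0,0.61,-0.45,0.039,0,0],[0,0.83,-0.58,0.052,0,0],[0,1.05,-0.71,0.065,0,0],[0,1.28,-0.825,0.079,0,0],[0,1.51,-0.935,0.092,0,0],[0,1.75,-1.035,0.105,0,0],[0,1.75,-1.035,0.105,0,0],[0,1.75,-1.035,0.105,0,0],[0,1.75,-1.035,0.105,0,0]],
  ],
)

```text
time: 20.72
position: [0.6975, 0.0576, 0.4561]
tool_rot: [0.648, 0.746, -0.118, -0.102]
ft_force: [-3.1, -0.4, 7.3]
grip_width: 0.0099
grip_force: 20.0
```

```bash
python3 lid.py | head -3; python3 - <<'E'
from rig import *
import cv2,numpy as np
c=camera("side"); cv2.imwrite("pics/s3.png",cv2.resize(c["pixels"][110:300,150:400],None,fx=3,fy=3)); np.savez("s3.npz",**c)
E
```

```text
[0.69748351 0.05756367 0.45614951] 0.009920531198304496 20.000574588775635 [-3.1156851  -0.38876571  7.28270574] [-0.30201443  0.70390881  0.0795386 ] [-0.06556161  0.65324846  1.0576983  -0.06473484  1.73646154 -0.2072677 ]
angle by grasp 60.3286699141612 radius 0.19758139681862863
[0.62092858 0.04655756 0.42751785]
```

View pics/s3.png

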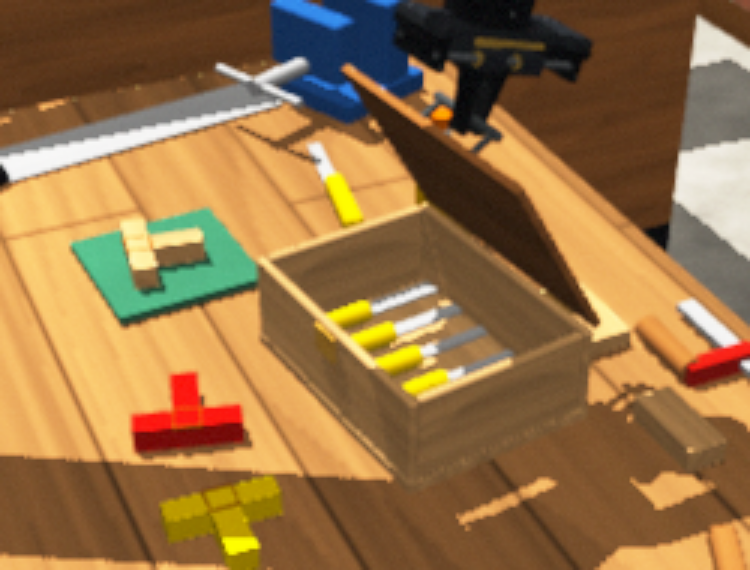

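The lid stands open with the fingers on the bar (crop (460,110)), and the tee is on the board. I'll measure the lid angle from the depth of its underside.

```bash
python3 - <<'E'
from h import *
c=np.load("s3.npz")
U=[(400,130),(430,160),(460,195),(480,190),(510,220),(530,235),(440,190),(550,280),(510,250),(470,165)]
P=np.array([w(c,150+u/3,110+v/3) for u,v in U]); q=P-P.mean(0)
n=np.linalg.svd(q)[2][2]; n*=np.sign(n[2]); print(n,np.abs(q@n).max(),"angle",np.degrees(np.arccos(n[2])))
E
```

```text
[0.85978822 0.12061738 0.49620124] 0.0011010644310908055 angle 60.25100744108603
```

The plane fit gives 60.3°, which agrees with the grasp position. Handing in.

```bash
python3 -c "
from rig import *
print(hand_in())"
```

```text
the job is handed in; nothing more can be done
None
```

The T-joint lies flat on the middle of the green board, gripped at 10 N throughout, and the arm is holding the lid open at about 60°; the job was handed in at about 21 s of the 72 s allowed.

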